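# Set a pull-to-turn locking selector on a bench supply box

## Robot

A 6-joint arm with a two-finger parallel gripper is mounted at the origin on a cart in front of the work surface, level with it; the furniture and walls round the work are solid. World frame = base frame: x ahead of the robot, y to its left, z up, the work surface at z = 0. Lengths are in mm, angles in rad, forces in N, time in s.
With the tool pointing down it reaches from about 350 to 725 mm from the base axis. Payload 6 kg.
Tool frame: the origin (TCP) lies at the very end of the fingers, on their centre line; the grasp point (between the pads) lies 19 mm behind it; z points along the fingers, y is the line along which they close (so a half turn about z gives the same grasp; the last joint's range is limited). The gripper opens to 85 mm and grips with 20 to 120 N. Pads are 22 mm wide; open, the fingers measure 114 mm over their backs; the gripper's body (76 mm by 85 mm) begins 54 mm behind the grasp point. The pads swing forward as they close: fully open they stand 13 mm farther back than shut.
Start: joints at [-0.855, 0.04, 0.085, 0, -1.615, -0.334], TCP at [223.562, -556.771, 231.261] pointing down, gripper open.
Joint ranges: [-2.56, 2.56], [-1.29, 2.01], [-1.08, 1.49], [-3.29, 1.98], [-2.81, -0.18], [-2.99, 2.99]. Speed limits (rad/s): [2.57, 2.57, 3.01, 3.14, 3.14, 3.14].

## Interface

Orientations are given as [roll, pitch, yaw] about the fixed x, y, z axes, in that order (R = Rz(yaw) Ry(pitch) Rx(roll)).
In Python, from rig import sensors, vision, workorder gives the robot as it stands. The module is installed in compiled form; this text tells all that it offers.
- The arm moves only by the shell command python3 -m pendant 'ROWS' [FORCE]. ROWS is JSON, a list of rows, each a list of 7 numbers: the opening, from 0 (shut) to 1 (fully open), then the shift along the tool's x, y, z in mm, then the turn, a rotation vector about the tool's x, y, z in degrees. In form: [[fingers, dx, dy, dz, ax, ay, az], ...]. A call has 1 to 8 rows; each row is the pose to reach, as a shift and turn from the pose commanded when the call began, along the tool's axes at that moment; what a row does not reach only later rows make up. A row lasts 1/10 s, in which the tool goes at most 50 mm and 8.59 degrees, less where a joint would pass 70% of its speed; a pose out of reach is approached as far as the arm can. A call with a gripper value outside its range is refused whole. The fingers move at their own pace and stop on an object; FORCE is the grip in N (left out, the last holds). Time passes only in rows, so rows that repeat a pose let the fingers close. It gives the time, the measured TCP pose, the force, the opening and the grip force at its end, in the units of the state.
- sensors.observe(): the state, without advancing time (a new reading comes with each control period).
- vision.capture(name): name is "scene" or "top" or "wrist"; returns a dict with "image" (420x560x3 uint8, red, green, blue), "range_z" (420x560 float32, mm along the optical axis (not along the pixel's ray), 0 where there is no reading), "intrinsics" (3x3 intrinsics, pixels), "dist" ([k1, k2, p1, p2, k3] as OpenCV has them; the pictures are not rectified), "R" (3x3) and "t" (3): a world point X has camera coordinates R X + t. Camera axes: x right, y down, z forward; pixel columns grow to the right and rows downward; lengths in mm; the calibration is good to about 2 mm. A picture is of the moment at which its call begins.
- workorder.job_done(): hands the job in; it is judged then, once.
Trained networks look in the newest picture that a camera, given by its name, has taken for a name from the list of things; names that differ only in an ending like _2 or _b are one class to them, and where a whole thing is asked for, a point or a joint stands for the part that bears it (a point fixed in the world has none). Each returns a list of dicts, best first, with "conf" (0 to 1); they miss things now and then, are a little off and sometimes report something else, mostly with a low value. They report only what shows in the picture. A call takes as long as a camera call. They do not tell look-alikes from the thing itself.
- vision.masks_of(camera, thing): "mask" (420x560 bool, what is visible of it).
- vision.spot_point(camera, thing): "xyz" ([x, y, z] in mm, in world coordinates, good to about 4 mm: a listed point, or the origin of a listed thing).
The state is a dict: "t": time; "qpos": joint angles; "joint_vel": joint speeds; "joint_efforts": joint torques, N m; "tcp_pos": TCP position; "orientation": TCP orientation; "force": force on the tool from outside, world axes, zero at the start; "moment": the same for the moment, N m; "grip_width": opening from 0.0 (shut) to 1.0 (fully open); "finger_force": force on a finger pad.
Only numpy, scipy, OpenCV 4.12 (cv2) and the standard library are available. Lean on these libraries where they do the work, as an engineer would, in place of code of your own. Each camera call takes 0.05 s, during which the arm holds its last target. There are 200 camera calls.

## Task

The selector knob of the grey bench supply box is parked and locked. Pull the knob straight up to unlock it, turn it anticlockwise to the green band, and push it fully home in the slot that lies hidden somewhere under that band, then let go. Feel for the slot with light pressure while turning along the band; do not force the key, and leave the things round the box where they are.

Things in the scene. Friction and masses are not known exactly. Their poses are not given: they have to be found in the camera images.
- selector_box: Grey metal box, 150 x 130 x 55 mm, fixed to the worktop, with a dark top plate, three sockets in its front face and a black knob in the middle of its top. Origin: centre of its underside, on the worktop. z up; +x from the socket face to the back. It may stand turned by up to 0.5 rad.
- dial_centre (a point): Point on the knob's vertical axis, at the box's top face (55 mm above the worktop). Axes as the box's.
- green_start (a point): Start (clockwise end) of the green band on the box's top face, 41 mm from the knob's axis, at +0.66 rad from the box's +x direction (38 degrees anticlockwise, seen from above). The band runs on anticlockwise to +1.34 rad. A yellow band mirrors it from -0.66 to -1.34 rad (a wrong place), and a white arc round the box's +x direction marks the parked zone.
- knob_grip (a point): Point on the axis in the knob's grip bar, at the height to grip: 36 mm above the box's top when pushed in. Moves with the knob; +x runs along the bar to the pointer end (white line). The black bar is 46 mm long (x), 14 mm wide (y), 28 mm high, on a round skirt 58 mm across whose upper face is 21 mm below this point; the bar's top is 6.5 mm above it.
- knob_lift (a joint): How far the knob is pulled out, m: 0 home, 0.012 at its stop. Stays where left (3 N sliding friction). The key is clear of the lock ring above 0.006. With no slot under the key the pushed knob stands proud at about 0.006; the ring is sprung and gives up to 4 mm: 1.5 N starts it, each mm takes 2.5 N more (plus the 3 N friction). When the key meets a slot the push force falls.
- knob_turn (a joint): Pointer angle from the box's +x, rad, growing anticlockwise from above; stops at -1.6 and 1.6; turns easily when out. Starts pushed in, within 0.05 of 0, in a wide parked slot. The green band's one narrow slot has its middle somewhere between 0.76 and 1.28 (hidden, differs each time); the key has about 0.04 rad of play in it either way. At 0.66 the key always meets solid ring.
- lock_key: Steel key, 4 mm thick with a flat tip, under the knob's skirt, 24 mm from the axis below the pointer; it reaches 6 mm below the top of the lock ring when the knob is home. Origin: on the knob's axis, at the box's top face when home.
- ring_seat: Brass lock ring on its sprung seat under the skirt, 56 mm in diameter and 8 mm high, its top with the slots for the key; mostly hidden by the knob. Origin: on the axis at the box's top face. Pressing or twisting the key on it with more than 20 N damages it.
- tape_roll: Black roll of tape, 72 mm across, 18 mm high, lying left of the box; leave alone. Origin: centre of its underside.
- screwdriver: Screwdriver with a black handle, 150 mm long, lying in front of the box; leave alone. Origin: middle of its underside.
- terminals: Grey and green terminal block, 42 x 31 x 35 mm, standing right of the box; leave alone. Origin: centre of its underside.
- plug_housing: Small white connector, 16 x 26 x 11 mm, lying right of the box; leave alone. Origin: centre of its underside.
Things that resemble listed ones, but are neither listed nor needed, are in the scene too. Several things have the shape of the selector_box; the one meant has the colours described above.

How it is judged (in metres and radians):
On the way, in this order (a step that is already met when the one before it is completed fails the run):
1. the knob is pulled out, clear of the lock ring, while still in the parked zone (value of joint knob_lift above 0.0065 m and value of joint knob_turn between -0.4 and 0.4 rad), for 0.1 s.
2. the knob, still out, is turned to the green band (value of joint knob_lift above 0.002 m and value of joint knob_turn between 0.6 and 1.4 rad), for 0.1 s.
At the end, for the whole second after the job is handed in: The knob is at rest, pushed in to within 1.5 mm of fully home, in the slot of the green band (pointer between 0.7 and 1.36 rad) (value of joint knob_lift below 0.0015 m and value of joint knob_turn between 0.7 and 1.36 rad and velocity of joint knob_turn between -0.05 and 0.05 rad/s); the robot touches nothing.
It fails at once if the key is pressed or twisted against the lock ring with more than 20 N (contact force between lock_key and ring_seat above 20 N).
It fails at once if the tape roll beside the box is moved by more than 20 mm (distance of tape_roll from where it was at the start of the episode above 0.02 m).
It fails at once if the screwdriver beside the box is moved by more than 20 mm (distance of screwdriver from where it was at the start of the episode above 0.02 m).
It fails at once if the terminal block beside the box is moved by more than 20 mm (distance of terminals from where it was at the start of the episode above 0.02 m).
It fails at once if the connector beside the box is moved by more than 20 mm (distance of plug_housing from where it was at the start of the episode above 0.02 m).
It also fails if it takes over 51 s, if anything falls off the work surface, if the arm or the gripper's body presses on something with over 40 N, if the wrist force passes 120 N, or if a joint passes its speed limit or range.

## Working session

There is one attempt and no reset: what is moved stays moved. The work goes in short steps, Python scripts to look and compute and a shell command to move; the robot and the scene stay as the last step left them, time stands still between calls to the robot, and variables do not carry over. Pictures are saved under pics/ and viewed, at most 10 in all, crops included, and the job is handed in when it is done.

```bash
mkdir -p pics; cat > h.py <<'E'
import numpy as np, cv2
from rig import sensors, vision, workorder
from scipy.spatial.transform import Rotation as Ro
def pix(c,X):
    X=np.atleast_2d(np.array(X,float))
    return cv2.projectPoints(X,cv2.Rodrigues(c["R"])[0],np.array(c["t"],float),c["intrinsics"],np.array(c["dist"],float))[0][:,0]
def world(c,uv,z=None):
    "world points of pixels; z=None uses depth, otherwise meets plane z"
    uv=np.atleast_2d(np.array(uv,float))
    n=cv2.undistortPoints(uv[:,None],c["intrinsics"],np.array(c["dist"],float))[:,0]
    r=np.c_[n,np.ones(len(n))]; R=np.array(c["R"]);t=np.array(c["t"]).ravel()
    o=-R.T@t; d=r@R
    s=c["range_z"][uv[:,1].astype(int),uv[:,0].astype(int)] if z is None else (z-o[2])/d[:,2]
    return o+d*np.reshape(s,(-1,1))
def save(c,f): cv2.imwrite("pics/"+f,c["image"][:,:,::-1])
E
python3 - <<'E'
from h import *
ims=[]
for n in("scene","top"):
    c=vision.capture(n); ims.append(c)
    save(c,n+"0.png")
    for th in("selector_box","dial_centre","green_start","knob_grip"):
        print(n,th,[(np.round(d["xyz"]),pix(c,d["xyz"])[0].round(),round(d["conf"],2)) for d in vision.spot_point(n,th)])
o=sensors.observe();print(o)
E
```

```text
scene selector_box [(array([369., 223.,   0.]), array([227., 324.]), 0.95), (array([630., 236.,   2.]), array([177., 234.]), 0.78), (array([539., -50.,  -1.]), array([301., 219.]), 0.68)]
scene dial_centre [(array([366., 230.,  52.]), array([223., 315.]), 0.92), (array([542., -53.,  56.]), array([303., 202.]), 0.66)]
scene green_start [(array([388., 262.,  62.]), array([203., 310.]), 0.84), (array([658., 265.,  58.]), array([158., 215.]), 0.83), (array([561., -16.,  58.]), array([286., 202.]), 0.65)]
scene knob_grip [(array([539., -50.,  88.]), array([304., 195.]), 0.97), (array([368., 228.,  94.]), array([221., 304.]), 0.73), (array([631., 237.,  98.]), array([170., 208.]), 0.66), (array([507.,  75.,  -3.]), array([261., 248.]), 0.33), (array([ 614., -144.,    0.]), array([319., 185.]), 0.16)]
top selector_box [(array([628., 232.,   1.]), array([203., 160.]), 0.87), (array([541., -52.,   3.]), array([345., 206.]), 0.76)]
top dial_centre [(array([364., 230.,  56.]), array([191., 294.]), 0.98), (array([628., 237.,  55.]), array([196., 152.]), 0.61)]
top green_start [(array([390., 266.
[... 343 characters left out ...]
qpos': array([-8.55315174e-01,  4.02581814e-02,  8.47322078e-02, -2.57289536e-05,
       -1.61552940e+00, -3.33706478e-01]), 'joint_vel': array([-1.41938017e-04, -3.41226612e-04,  9.99734104e-05, -2.73449719e-05,
       -3.15739406e-04, -4.13711180e-04]), 'joint_efforts': array([ 8.93101769e-04, -3.67540133e+01,  3.47161353e+01,  6.92772835e+00,
       -1.14222836e-03, -9.59158513e-06]), 'tcp_pos': array([ 223.54214194, -556.74768302,  231.18583638]), 'orientation': array([ 3.14133948e+00, -6.05647100e-05, -2.75981682e+00]), 'force': array([-0.25700263, -0.01740846, -0.04907497]), 'moment': array([-0.04146246,  0.03244281, -0.04178362]), 'finger_force': 0.0, 'grip_width': 0.9971882451711188}
```

View pics/scene0.png

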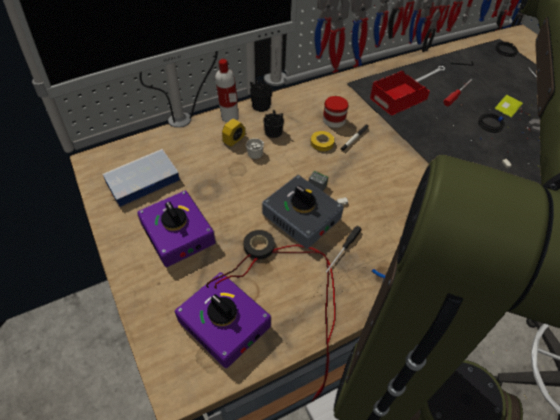

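View pics/top0.png

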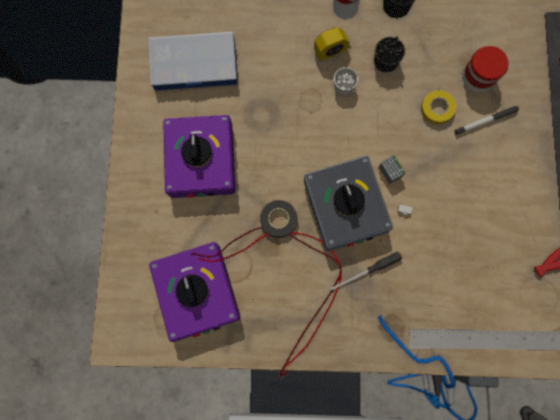

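The pictures show three selector boxes: purple at top (198,155), purple at top (193,290) and grey at top (348,202). The grey one fits the description, with the tape on its left, the terminals and plug on its right and the screwdriver in front. Next I'll measure the yaw and check a crop.

```bash
python3 - <<'E'
from h import *
c=vision.capture("top"); im=c["image"]
hsv=cv2.cvtColor(im,cv2.COLOR_RGB2HSV)
roi=np.zeros(im.shape[:2],bool); roi[165:230,315:380]=1
P={}
for n,lo,hi in(("green",(50,90,50),(85,255,255)),("yellow",(18,120,120),(32,255,255)),("white",(0,0,130),(180,50,255))):
    m=(cv2.inRange(hsv,lo,hi)>0)&roi
    v,u=np.nonzero(m); 
    if len(u): 
        w=world(c,np.c_[u,v],55 if n!="white" else 55); P[n]=w.mean(0); print(n,len(u),u.mean(),v.mean(),P[n].round(1))
# least squares: centre + yaw; bands at +-1.0 rad, mean radius r
d=P["green"]-P["yellow"]; yaw=np.arctan2(d[1],d[0])-np.pi/2
r=np.linalg.norm(d[:2])/2/np.sin(1.0)
cen=(P["green"]+P["yellow"])/2-r*np.cos(1.0)*np.array([np.cos(yaw),np.sin(yaw),0])
print("yaw",yaw,"r",r,"cen",cen)
cv2.imwrite("pics/crop0.png",cv2.resize(im[150:260,290:420,::-1],None,fx=5,fy=5,interpolation=cv2.INTER_CUBIC))
print([ (d["xyz"].round() if hasattr(d["xyz"],"round") else d["xyz"],round(d["conf"],2)) for d in vision.spot_point("top","knob_grip")+vision.spot_point("top","dial_centre")])
# box mask top points
w=world(c,[[u,v] for v in range(185,220) for u in range(330,370)])
k=w[(w[:,2]>88)]; print("bar top",len(k),k.mean(0).round(1), "ang",)
if len(k)>5:
    e=np.linalg.svd(k[:,:2]-k[:,:2].mean(0),full_matrices=False)[2][0]; print(np.arctan(e[1]/e[0]), k[:,2].max())
o=sensors.observe();print(o["tcp_pos"],Ro.from_euler("xyz",o["orientation"]).as_matrix().round(3))
E
```

```text
green 55 327.07272727272726 194.6 [551.  -13.2  55. ]
yellow 61 361.55737704918033 183.98360655737704 [572.8 -77.3  55. ]
white 23 342.4782608695652 182.17391304347825 [575.5 -41.7  55. ]
yaw 0.3267052315177854 r 40.245733466614446 cen [541.28913337 -52.22484579  55.        ]
[([627.0, 230.2, 90.2], 0.9), ([367.0, 229.1, 90.7], 0.64), ([538.8, -53.1, 56.1], 0.96), ([625.7, 232.6, 54.2], 0.87), ([368.7, 229.1, 55.0], 0.66)]
bar top 217 [532.9 -48.7 126.5] ang
-0.4181707159174185 1022.9744527844688
[ 223.55302055 -556.7710878   231.27056398] [[-0.928 -0.373 -0.   ]
 [-0.373  0.928  0.   ]
 [ 0.     0.    -1.   ]]
```

View pics/crop0.png

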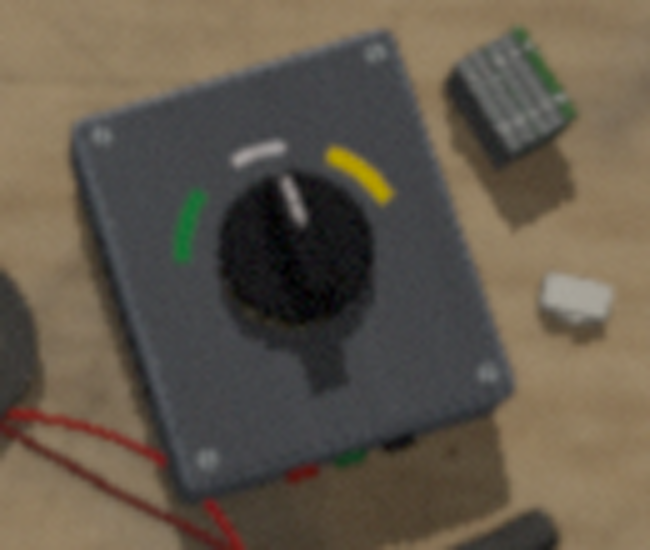

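The crop confirms the grey box: green band left at crop (188,225), white arc (258,150), yellow right (360,175), pointer line at (292,200). The centre is about (541,-52) and the yaw about 0.33. The gripper yaw is already within 3° of the bar, so I'm moving over it.

```bash
python3 -m pendant '[[0.6,-483,350,0,0,0,3],[0.6,-483,350,0,0,0,3],[0.6,-483,350,0,0,0,3],[0.6,-483,350,0,0,0,3],[0.6,-483,350,0,0,0,3],[0.6,-483,350,0,0,0,3],[0.6,-483,350,0,0,0,3],[0.6,-483,350,0,0,0,3]]' 30
cat > where.py <<'E'
from h import *
import sys
o=sensors.observe(); M=Ro.from_euler("xyz",o["orientation"]).as_matrix()
g=np.array(eval(sys.argv[1]),float)
print("t",o["t"],"tcp",o["tcp_pos"].round(1),"yaw",o["orientation"].round(4),"shift",((g-o["tcp_pos"])@M).round(1),"q",o["qpos"].round(2))
E
python3 where.py "[541,-52,190]"
```

```text
t: 1.45
tcp_pos: [437.4, -216.3, 231.8]
orientation: [-3.141, 0.001, -2.812]
force: [1.4, -0.7, 0.0]
grip_width: 0.598
finger_force: 0.0
t 1.45 tcp [ 437.4 -216.3  231.8] yaw [-3.1412e+00  1.1000e-03 -2.8120e+00] shift [-151.2  122.    41.9] q [-0.04 -0.26 -0.19 -0.   -1.64 -1.2 ]
```

```bash
python3 -m pendant '[[0.6,0,0,0,0,0,0],[0.6,0,0,0,0,0,0]]' >/dev/null; python3 where.py "[541,-52,190]"
```

```text
t 1.65 tcp [ 437.2 -217.3  231.3] yaw [ 3.1416e+00 -1.0000e-04 -2.8093e+00] shift [-152.1  122.4   41.3] q [-0.05 -0.26 -0.19  0.   -1.64 -1.19]
```

```bash
python3 -m pendant '[[0.6,-152,122,41,0,0,0.3],[0.6,-152,122,41,0,0,0.3],[0.6,-152,122,41,0,0,0.3],[0.6,-152,122,41,0,0,0.3],[0.6,-152,122,41,0,0,0.3],[0.6,-152,122,41,0,0,0.3],[0.6,-152,122,41,0,0,0.3]]' 30; python3 - <<'E'
from h import *
c=vision.capture("wrist"); save(c,"w0.png"); im=c["image"]
for th in("dial_centre","knob_grip","green_start"):
    print(th,[(np.round(d["xyz"],1),pix(c,d["xyz"])[0].round(),round(d["conf"],2)) for d in vision.spot_point("wrist",th)])
hsv=cv2.cvtColor(im,cv2.COLOR_RGB2HSV);P={}
for n,lo,hi in(("green",(50,90,50),(85,255,255)),("yellow",(20,120,120),(32,255,255))):
    k,l,s,ce=cv2.connectedComponentsWithStats(cv2.inRange(hsv,lo,hi))
    for i in 1+np.argsort(-s[1:,4])[:3]: print(n,s[i],world(c,[ce[i]],55).round(1))
    i=1+np.argmax(s[1:,4]); v,u=np.nonzero(l==i); P[n]=world(c,np.c_[u,v],55).mean(0)
d=P["green"]-P["yellow"]; yaw=np.arctan2(d[1],d[0])-np.pi/2
r=np.linalg.norm(d[:2])/2/np.sin(1.0)
print("yaw",yaw,r,(P["green"]+P["yellow"])/2-r*np.cos(1)*np.array([np.cos(yaw),np.sin(yaw),0]))
E
python3 where.py "[541,-52,190]"
```

```text
t: 2.35
tcp_pos: [540.9, -55.2, 190.9]
orientation: [-3.141, 0.001, -2.819]
force: [-0.2, -0.5, 0.3]
grip_width: 0.6
finger_force: 0.0
dial_centre [(array([623.6, 233.4,  56.9]), array([501., 355.]), 0.94), (array([542. , -51.7,  56.5]), array([280., 208.]), 0.69)]
knob_grip [(array([626.8, 235.8,  90.8]), array([524., 381.]), 0.96), (array([542.1, -52.6,  84.8]), array([279., 217.]), 0.69)]
green_start [(array([563.1, -18.5,  56.3]), array([306., 239.]), 0.64), (array([543.7, -52.9,  86.3]), array([278., 219.]), 0.45), (array([508.6,  75.7,  -4.9]), array([395., 201.]), 0.42)]
green [305 215  21  26 190] [[549.9 -12.7  55. ]]
green [163 229  10  20  81] [[ 607.1 -145.4   55. ]]
green [274 118  14   5  65] [[467.1 -76.4  55. ]]
yellow [  53  284   55   48 1172] [[ 708.6 -220.4   55. ]]
yellow [236 215  21  26 193] [[571.4 -77.2  55. ]]
yaw 0.6529579998826933 155.37804090538418 [ 562.71302576 -167.61220334   55.        ]
t 2.55 tcp [540.9 -54.8 191. ] yaw [-3.1415e+00  1.1000e-03 -2.8191e+00] shift [-1.   2.6  1. ] q [ 0.27 -0.11 -0.14  0.   -1.55 -1.52]
```

View pics/w0.png

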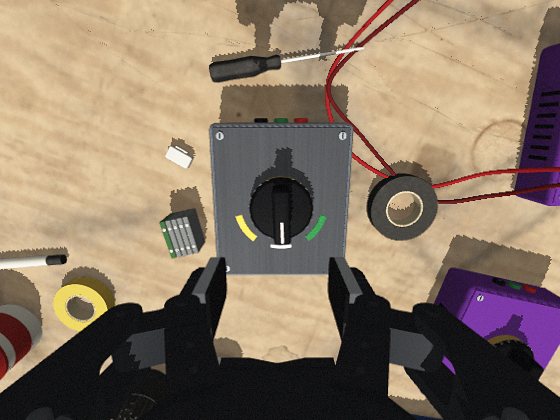

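The wrist view shows the grey box centred at (280,205), with the bar vertical and the white pointer at (283,232) in line with the fingers. Green at (316,228) and yellow at (246,228) give centre (540,-52) and yaw 0.32. Descending and gripping.

```bash
python3 -m pendant '[[0.45,0,2.8,40,0,0,0],[0.45,0,2.8,75,0,0,0],[0.45,0,2.8,100,0,0,0],[0.45,0,2.8,110,0,0,0],[0.45,0,2.8,115,0,0,0],[0.45,0,2.8,115,0,0,0]]' 30; python3 where.py "[540.5,-52,75]"
```

```text
t: 3.15
tcp_pos: [540.5, -51.3, 76.1]
orientation: [-3.141, 0.001, -2.818]
force: [-0.5, 0.2, -0.5]
grip_width: 0.448
finger_force: 0.0
t 3.15 tcp [540.5 -51.3  76.1] yaw [-3.1412e+00  9.0000e-04 -2.8177e+00] shift [ 0.3 -0.7  1.1] q [ 0.28 -0.08 -0.31  0.   -1.33 -1.52]
```

```bash
python3 -m pendant '[[0,0,0,1,0,0,0],[0,0,0,1,0,0,0],[0,0,0,1,0,0,0],[0,0,0,1,0,0,0],[0,0,0,1,0,0,0],[0,0,0,1,0,0,0],[0,0,0,1,0,0,0],[0,0,0,1,0,0,0]]' 40; python3 where.py "[540.5,-52,75]"
```

```text
t: 3.95
tcp_pos: [541.0, -51.4, 75.9]
orientation: [-3.14, 0.002, -2.817]
force: [-0.2, -2.9, 5.7]
grip_width: 0.156
finger_force: 42.5
t 3.95 tcp [541.  -51.4  75.9] yaw [-3.1402e+00  2.1000e-03 -2.8173e+00] shift [ 0.7 -0.4  0.9] q [ 0.28 -0.08 -0.31  0.   -1.33 -1.52]
```

Gripped. Pulling up 10 mm.

```bash
python3 -m pendant '[[0,0,0,-2,0,0,0],[0,0,0,-4,0,0,0],[0,0,0,-6,0,0,0],[0,0,0,-8,0,0,0],[0,0,0,-10,0,0,0],[0,0,0,-10,0,0,0],[0,0,0,-10,0,0,0],[0,0,0,-10,0,0,0]]'; python3 - <<'E'
from h import *
c=vision.capture("wrist"); save(c,"w1.png")
E
```

```text
t: 4.75
tcp_pos: [540.8, -51.4, 84.1]
orientation: [-3.141, 0.001, -2.818]
force: [4.6, -4.8, -2.8]
grip_width: 0.158
finger_force: 41.4
```

View pics/w1.png

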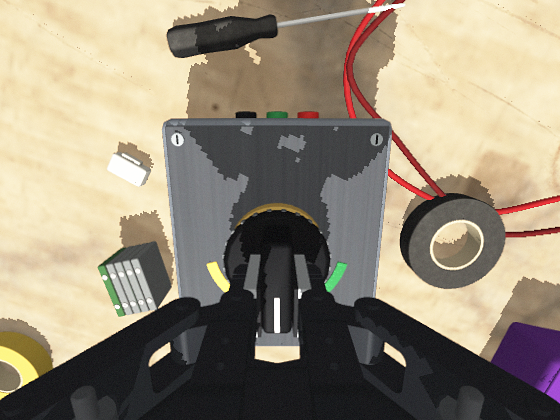

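The knob is lifted: the brass ring shows at (278,208) under the skirt and the bar is held squarely. I'll lift slightly more, then turn to 0.66.

```bash
python3 -m pendant '[[0,0,0,-1.5,0,0,0],[0,0,0,-1.5,0,0,0],[0,0,0,-1.5,0,0,0]]'; python3 -m pendant '[[0,0,0,0,0,0,-5],[0,0,0,0,0,0,-10],[0,0,0,0,0,0,-16],[0,0,0,0,0,0,-22],[0,0,0,0,0,0,-28],[0,0,0,0,0,0,-33],[0,0,0,0,0,0,-37],[0,0,0,0,0,0,-37]]';python3 -m pendant '[[0,0,0,0,0,0,-1],[0,0,0,0,0,0,-1]]'; python3 where.py "[540,-52,80]"
```

```text
t: 5.1
tcp_pos: [540.8, -51.4, 85.5]
orientation: [-3.141, 0.001, -2.818]
force: [5.5, -4.0, -3.0]
grip_width: 0.149
finger_force: 41.3
t: 5.9
tcp_pos: [540.6, -51.1, 85.5]
orientation: [-3.141, 0.001, -2.171]
force: [3.6, -3.1, -1.8]
grip_width: 0.158
finger_force: 41.5
t: 6.1
tcp_pos: [540.6, -51.1, 85.5]
orientation: [-3.141, 0.0, -2.155]
force: [3.7, -2.6, -2.5]
grip_width: 0.155
finger_force: 41.5
t 6.1 tcp [540.6 -51.1  85.5] yaw [-3.1409e+00  5.0000e-04 -2.1554e+00] shift [ 1.  -0.   5.5] q [ 0.28 -0.08 -0.3   0.   -1.35 -0.86]
```

At knob angle ≈0.66 and still out. Now lowering gently to find the ring.

```bash
python3 -m pendant '[[0,0,0,1,0,0,0],[0,0,0,2,0,0,0],[0,0,0,2.5,0,0,0],[0,0,0,2.5,0,0,0]]'; for i in 1; do python3 -m pendant '[[0,0,0,0.7,0,0,0],[0,0,0,0.7,0,0,0]]';python3 -m pendant '[[0,0,0,0.5,0,0,0],[0,0,0,0.5,0,0,0]]'; python3 -m pendant '[[0,0,0,0.5,0,0,0],[0,0,0,0.5,0,0,0]]'; done | grep -E "tcp|force:"
```

```text
t: 6.5
tcp_pos: [540.5, -51.1, 83.6]
orientation: [-3.141, 0.001, -2.154]
force: [3.5, -4.4, 1.5]
grip_width: 0.156
finger_force: 42.0
tcp_pos: [540.5, -51.1, 82.8]
force: [3.3, -3.3, 1.8]
finger_force: 42.0
tcp_pos: [540.6, -51.1, 82.3]
force: [4.7, -4.2, 1.2]
finger_force: 42.0
tcp_pos: [540.6, -51.1, 81.9]
force: [3.5, -3.8, 0.9]
finger_force: 42.0
```

```bash
(python3 -m pendant '[[0,0,0,0.5,0,0,0],[0,0,0,0.5,0,0,0]]';python3 -m pendant '[[0,0,0,0.5,0,0,0],[0,0,0,0.5,0,0,0]]')  | grep -E "tcp|force:"
```

```text
tcp_pos: [540.5, -51.1, 81.6]
force: [3.2, -3.8, 3.9]
finger_force: 42.2
tcp_pos: [540.5, -51.1, 81.1]
force: [3.8, -3.6, 5.3]
finger_force: 42.3
```

Contact is at z≈81.7. One more mm of compression, then scan.

```bash
(python3 -m pendant '[[0,0,0,0.8,0,0,0],[0,0,0,0.8,0,0,0],[0,0,0,0.8,0,0,0]]';python3 -m pendant '[[0,0,0,0,0,0,-1],[0,0,0,0,0,0,-2],[0,0,0,0,0,0,-2]]')  | grep -E "tcp|force:|orient"
```

```text
tcp_pos: [540.5, -51.1, 80.4]
orientation: [-3.141, 0.001, -2.154]
force: [2.3, -3.1, 5.9]
finger_force: 42.6
tcp_pos: [540.5, -51.1, 80.4]
orientation: [-3.141, 0.0, -2.119]
force: [3.3, -2.7, 5.7]
finger_force: 42.5
```

```bash
cat > f.py <<'E'
from h import *
o=sensors.observe(); print("knob",round(o["orientation"][2]+np.pi-.322,3),"z",o["tcp_pos"][2].round(2),"F",o["force"].round(1),"Mz",o["moment"].round(2),"t",o["t"])
E
python3 -m pendant '[[0,0,0,0,0,0,-1],[0,0,0,0,0,0,-2],[0,0,0,0,0,0,-2]]'>/dev/null; python3 f.py; python3 -m pendant '[[0,0,0,0,0,0,-1],[0,0,0,0,0,0,-1.8],[0,0,0,0,0,0,-1.8]]'>/dev/null; python3 f.py
```

```text
knob 0.736 z 80.47 F [ 3.4 -3.4  5.1] Mz [-1.09 -1.14 -0.01] t 8.4
knob 0.767 z 80.43 F [ 3.8 -3.7  6.2] Mz [-1.15 -1.09 -0.05] t 8.7
```

```bash
python3 -m pendant '[[0,0,0,0,0,0,-1],[0,0,0,0,0,0,-1.8],[0,0,0,0,0,0,-1.8]]'>/dev/null; python3 f.py; python3 -m pendant '[[0,0,0,0,0,0,-1],[0,0,0,0,0,0,-1.8],[0,0,0,0,0,0,-1.8]]'>/dev/null; python3 f.py
```

```text
knob 0.798 z 80.44 F [ 2.6 -3.4  5.7] Mz [-1.09 -1.06 -0.02] t 9.0
knob 0.83 z 80.44 F [ 2.3 -3.8  5.8] Mz [-1.1  -0.99 -0.04] t 9.3
```

```bash
python3 -m pendant '[[0,0,0,0,0,0,-1],[0,0,0,0,0,0,-1.8],[0,0,0,0,0,0,-1.8]]'>/dev/null; python3 f.py; python3 f.py
```

```text
knob 0.861 z 80.48 F [ 2.9 -3.   5.3] Mz [-1.07 -1.03 -0.07] t 9.6
knob 0.861 z 80.48 F [ 2.9 -3.   5.3] Mz [-1.07 -1.03 -0.07] t 9.6
```

```bash
python3 -m pendant '[[0,0,0,0,0,0,-1],[0,0,0,0,0,0,-1.8],[0,0,0,0,0,0,-1.8]]'>/dev/null; python3 f.py; python3 -m pendant '[[0,0,0,0,0,0,-1],[0,0,0,0,0,0,-1.8],[0,0,0,0,0,0,-1.8]]'>/dev/null; python3 f.py
```

```text
knob 0.893 z 80.44 F [ 2.5 -2.   5.2] Mz [-1.09 -0.98 -0.  ] t 9.9
knob 0.924 z 80.45 F [ 3.  -3.4  5.4] Mz [-1.1  -0.91 -0.06] t 10.2
```

```bash
python3 -m pendant '[[0,0,0,0,0,0,-1],[0,0,0,0,0,0,-1.8],[0,0,0,0,0,0,-1.8]]'>/dev/null; python3 f.py
```

```text
knob 0.956 z 80.43 F [ 1.8 -3.6  4.7] Mz [-1.08 -0.92 -0.06] t 10.5
```

```bash
python3 -m pendant '[[0,0,0,0,0,0,-1],[0,0,0,0,0,0,-1.8],[0,0,0,0,0,0,-1.8]]'>/dev/null; python3 f.py; python3 -m pendant '[[0,0,0,0,0,0,-1],[0,0,0,0,0,0,-1.8],[0,0,0,0,0,0,-1.8]]'>/dev/null; python3 f.py
```

```text
knob 0.987 z 80.45 F [ 3.  -3.2  6.2] Mz [-1.03 -0.81 -0.01] t 10.8
knob 1.019 z 79.8 F [ 3.7 -3.7  3.4] Mz [-1.22 -1.48  0.05] t 11.1
```

Slot found at ≈1.02: the push force dropped to 3.4 N and z fell 0.65 mm. A small turn towards the slot's middle, then pushing in.

```bash
python3 -m pendant '[[0,0,0,0,0,0,-0.8],[0,0,0,0,0,0,-0.8]]'>/dev/null; python3 f.py; python3 -m pendant '[[0,0,0,0.8,0,0,0],[0,0,0,1.5,0,0,0],[0,0,0,1.5,0,0,0]]'>/dev/null; python3 f.py
```

```text
knob 1.032 z 79.64 F [ 4.5 -3.9  3.1] Mz [-1.26 -1.59 -0.  ] t 11.3
knob 1.032 z 77.99 F [ 4.9 -3.6  0.6] Mz [-1.36 -1.69  0.02] t 11.6
```

Going in freely, so pushing on towards home (z≈75.7).

```bash
python3 -m pendant '[[0,0,0,0.7,0,0,0],[0,0,0,1.3,0,0,0],[0,0,0,1.3,0,0,0]]'>/dev/null; python3 f.py; python3 -m pendant '[[0,0,0,0.5,0,0,0],[0,0,0,1,0,0,0],[0,0,0,1,0,0,0]]'>/dev/null; python3 f.py
```

```text
knob 1.032 z 76.71 F [ 4.4 -3.8  2.4] Mz [-1.29 -1.67  0.06] t 11.9
knob 1.032 z 75.89 F [ 3.9 -3.7  3.3] Mz [-1.19 -1.46  0.01] t 12.2
```

```bash
python3 -m pendant '[[0,0,0,0.5,0,0,0],[0,0,0,0.5,0,0,0]]'>/dev/null; python3 f.py; python3 -m pendant '[[0,0,0,0.5,0,0,0],[0,0,0,0.5,0,0,0]]'>/dev/null; python3 f.py
```

```text
knob 1.032 z 75.88 F [ 3.2 -2.9  5.2] Mz [-1.09 -1.03  0.04] t 12.4
knob 1.032 z 75.82 F [ 1.9 -3.5  7.7] Mz [-0.93 -0.58 -0.01] t 12.6
```

It's at the hard stop, z=75.8, the same as the starting home height. Letting go and rising.

```bash
python3 -m pendant '[[0.45,0,0,-0.8,0,0,0],[0.45,0,0,-0.8,0,0,0],[0.45,0,0,-0.8,0,0,0],[0.45,0,0,-0.8,0,0,0],[0.45,0,0,-0.8,0,0,0],[0.45,0,0,-0.8,0,0,0]]' && python3 -m pendant '[[0.45,0,0,-10,0,0,0],[0.45,0,0,-30,0,0,0],[0.45,0,0,-60,0,0,0],[0.45,0,0,-100,0,0,0],[0.45,0,0,-110,0,0,0],[0.45,0,0,-110,0,0,0],[0.45,0,0,-110,0,0,0]]'; python3 - <<'E'
from h import *
c=vision.capture("wrist"); save(c,"w2.png")
print([(np.round(d["xyz"],1),round(d["conf"],2)) for d in vision.spot_point("wrist","knob_grip")])
m=np.zeros((420,560),bool)
p=pix(c,[540.5,-51.5,95])[0]; print("pix",p)
u,v=np.meshgrid(np.arange(int(p[0])-50,int(p[0])+50),np.arange(int(p[1])-50,int(p[1])+50))
w=world(c,np.c_[u.ravel(),v.ravel()]); k=w[(np.hypot(w[:,0]-540.5,w[:,1]+51.5)<20)]
print("bar top z",np.percentile(k[:,2],[50,80,90,95]).round(1))
s=w[(np.abs(np.hypot(w[:,0]-540.5,w[:,1]+51.5)-25)<2)]; print("skirt z",np.percentile(s[:,2],[20,50,80]).round(1),"expect 70 home")
E
```

```text
t: 13.2
tcp_pos: [540.0, -50.9, 75.6]
orientation: [3.141, 0.0, -1.788]
force: [-0.8, -0.1, -0.3]
grip_width: 0.453
finger_force: 0.0
t: 13.9
tcp_pos: [539.9, -50.9, 185.1]
orientation: [3.141, 0.0, -1.788]
force: [-0.5, 0.7, -1.6]
grip_width: 0.45
finger_force: 0.0
[(array([543.4, -50.1,  86.6]), 0.73), (array([563. , -17.9,  55.6]), 0.27)]
pix [275.29472442 218.79682642]
bar top z [95.4 97.6 98.  98.4]
skirt z [69.5 70.2 86.9] expect 70 home
```

View pics/w2.png

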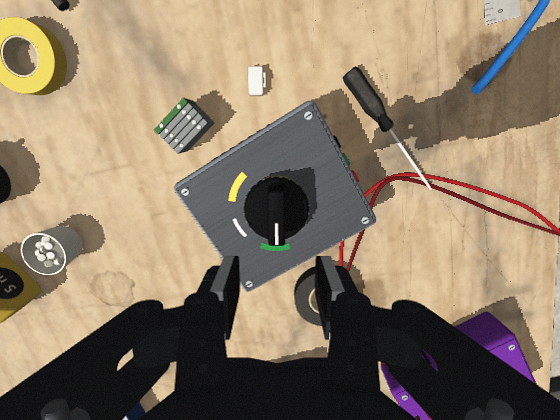

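The pointer at (277,233) points at the green band (275,247). The bar top reads about 97.6 and the skirt about 70, which means fully home. The gripper is clear and the neighbouring things are undisturbed.

```bash
python3 -c "
from rig import workorder
print(workorder.job_done())"
```

```text
the job is handed in; nothing more can be done
None
```

The knob is unlocked, turned to about 1.03 rad in the green band and pushed fully home in its slot. The gripper is clear, the things round the box are undisturbed, and the job was handed in at about 14 s; no verdict came back.

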